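# Take the spent filter cartridge out of the bench fume extractor

## Robot

A 7-joint arm with a two-finger parallel gripper is mounted at the origin on a cart in front of the work surface, level with it; the furniture and walls round the work are solid. World frame = base frame: x ahead of the robot, y to its left, z up, the work surface at z = 0. Lengths are in m, angles in rad, forces in N, time in s.
With the tool pointing down it reaches from about 0.425 to 0.95 m from the base axis. Payload 16.7 kg.
Tool frame: the origin (TCP) lies on the centre line of the jaws, within the pads' length; the fingertips stand 22 mm ahead of it and the grasp point (between the pads) lies 3 mm ahead of it; z points along the fingers, y is the line along which they close (so a half turn about z gives the same grasp; the last joint's range is limited). The gripper opens to 94 mm and grips with 3 to 60 N. Pads are 16 mm wide; open, the fingers measure 119 mm over their backs; the gripper's body (75 mm by 177 mm) begins 78 mm behind the grasp point.
Start: joints at [1.165, 0.426, 0.074, 1.606, -0.034, 1.111, -0.067], TCP at [0.171, -0.653, 0.227] pointing down, gripper open.
Joint ranges: [-2.85, 2.85], [-0.5, 2.14], [-1.23, 1.37], [0.21, 2.46], [-1.02, 4.16], [0.16, 2.05], [-2.73, 2.73]. Speed limits (rad/s): [1.89, 1.89, 2.39, 2.39, 3.01, 3.01, 3.01].

## Interface

Orientations are given as a rotation vector (axis times angle).
In Python, from workcell import sensors, get_image, camera_params, job, finder gives the robot as it stands. The module is installed in compiled form; this text tells all that it offers.
- The arm moves only by the tool jog_arm, never from a script. Its argument "targets" is a list of rows, each an object with "dp": the shift along the tool's x, y, z in cm, a list of three; "rotation": the turn, a rotation vector about the tool's x, y, z in degrees, a list of three. In form: [{"dp": [tx, ty, tz], "rotation": [wx, wy, wz]}, ...]. A call has 1 to 8 rows; each row shifts and turns the commanded pose from where the row before left it, along the tool's axes as they then stand; what a row does not reach is not made up. A row lasts 1/12 s, in which the tool goes at most 41.7 mm and 7.16 degrees, less where a joint would pass 70% of its speed; a pose out of reach is approached as far as the arm can. A call with a gripper value outside its range is refused whole. "fingers" is the finger opening in cm, from 0 to 9.4, set as the call begins (left out, the last holds). The fingers move at their own pace and stop on an object; "force" is the grip in N (left out, the last holds). Time passes only in rows, so rows that do not move let the fingers close. It gives the time, the measured TCP pose, the force, the opening and the grip force at its end, in the units of the state.
- sensors.sense(): the state, without advancing time (a new reading comes with each control period).
- get_image(name): name is "side" or "top"; returns the picture (384x512x3 uint8, blue, green, red); there is no depth.
- camera_params(name): a dict with "camera_matrix" (3x3 intrinsics, pixels), "dist" ([k1, k2, p1, p2, k3] as OpenCV has them; the pictures are not rectified), "R" (3x3) and "t" (3): a world point X has camera coordinates R X + t. Camera axes: x right, y down, z forward; pixel columns grow to the right and rows downward; lengths in m; the calibration is good to about 2 mm. A picture is of the moment at which its call begins. camera_params takes no time and is no camera call.
- job.finish_job(): hands the job in; it is judged then, once.
Trained networks look in the newest picture that a camera, given by its name, has taken for a name from the list of things; names that differ only in an ending like _2 or _b are one class to them, and where a whole thing is asked for, a point or a joint stands for the part that bears it (a point fixed in the world has none). Each returns a list of dicts, best first, with "conf" (0 to 1); they miss things now and then, are a little off and sometimes report something else, mostly with a low value. They report only what shows in the picture. A call takes as long as a camera call. They do not tell look-alikes from the thing itself.
- finder.silhouettes(thing, camera): "mask" (384x512 bool, what is visible of it) and "pixel" ([column, row] in pixels, amid what is visible of it).
- finder.pinpoint(thing, camera): "pixel" ([column, row] in pixels: a listed point, or the origin of a listed thing).
The state is a dict: "time_s": time; "joint_pos": joint angles; "dq": joint speeds; "joint_torque": joint torques, N m; "ee_pos": TCP position; "eef_rot": TCP orientation; "wrist_force": force on the tool from outside, world axes, zero at the start; "torque": the same for the moment, N m; "grip_width": opening from 0.0 (shut) to 1.0 (fully open); "grip_force": force on a finger pad.
Only numpy, scipy, OpenCV 4.12 (cv2) and the standard library are available. Lean on these libraries where they do the work, as an engineer would, in place of code of your own. Each camera call takes 0.05 s, during which the arm holds its last target. There are 200 camera calls.

## Task

The filter cartridge in the small fume extractor is spent. Release its bayonet lock without forcing it (press the black grip bar down against the spring, turn it anticlockwise about a sixth of a turn past the catch, and let it spring up), lift it straight out and stand it upright in the white tray without tipping or dropping it, so that no dust falls out. Then swing the dust flap fully shut over the empty well, leaving the loose tools and parts around the work where they are.

Things in the scene. Friction and masses are not known exactly. Their poses are not given: they have to be found in the camera images.
- extractor: Fume extractor, a grey sheet-metal box 170 (x) x 166 (y) x 90 mm high, fixed to the bench; origin at the centre of its underside, z up. Its front with rocker switch and knob faces its -x. The well for the cartridge goes down the middle of its deck, on its z axis; the dust flap is hinged behind the well, on the +x side.
- well_centre (a point): Centre of the top of the metal bayonet collar round the well, 108 mm above the bench; collar 80 mm outside diameter, 55 mm bore. A spring plate in the well pushes the cartridge up: about 8 N when it is locked, 12 N when it is pressed right down.
- cartridge: Spent filter cartridge, black head and pleated paper body; origin at the centre of its flat underside, z up its axis; 114.5 mm long, 100 to 210 g. Body 48 mm diameter; head 72 mm diameter from z = 82.5 to 88.5 mm; grip bar above. At the start it is upright, locked in the well, its underside 32 mm above the bench, its x axis within 0.08 rad of the extractor's.
- grip_bar (a point): Centre of the top of the cartridge's grip bar: on its axis, 114.5 mm above its underside. The bar is 56 mm long along the cartridge's x, 13 mm wide along its y and 26 mm high; below it is the 72 mm wide head.
- lugs (a point): Point on the cartridge axis at the top of its two bayonet lugs (74 mm up; 64 mm across along its y). Locked, they sit in notches 5 mm deep. Press down 5.5 to 6.5 mm (at 6.5 the head meets the collar), turn it, kept down, anticlockwise from above until its x is 0.9 to 1.15 rad from the extractor's x (stop at 1.18), let it up: it springs 8 mm above locked height and lifts out, 2 mm free.
- dust_flap (a joint): Angle of the dust flap's hinge in rad: 0 is fully shut, lying level over the well; it starts open, leaning back away from the well at 2.0 to 2.3 (stop at 2.35), its highest point then up to 225 mm above the bench. The hinge is stiff, so that the flap stays where it is left; a push of about 2 N on its outer face near the edge moves it.
- flap_hinge (a point): Middle of the flap's hinge axis, which runs along the extractor's y, 56 mm behind the well's axis (extractor +x) and 114 mm above the bench.
- flap_edge (a point): Middle of the flap's free edge, 106 mm from the hinge axis; 3 mm thick sheet, 98 mm wide, with a 13 mm down-turned rim and a 10 mm finger tab on the inner side (the side that faces the well when shut). Shut, it is 50 mm in front of the well's axis and its outer face is 115.5 mm above the bench.
- tray: White shallow tray, loose, 112 (x) x 162 (y) x 23 mm, walls 4 mm, floor 2 mm thick; origin at the centre of its underside, z up.
- pliers: Bystander: green-handled side cutters, 46 x 133 x 11 mm, loose on the bench; origin under the centre.
- tape_roll: Bystander: roll of white tape lying flat, 87 mm diameter, 25 mm high, loose; origin under the centre.
- board: Bystander: small green circuit board, 42 x 58 x 12 mm, loose; origin under the centre.
Not all that is in view belongs to the job. Several things have the shape of the cartridge; the one meant has the colours described above.

How it is judged:
On the way:
1. the cartridge is unlocked and lifted clear of the well (z of cartridge in the frame of extractor above 0.108 m), for 0.1 s.
At the end, for the whole second after the job is handed in: The cartridge stands upright (within 0.12 rad) and at rest on the floor of the level white tray, inside its walls, let go; the dust flap is shut (hinge below 0.08 rad) (x of cartridge in the frame of tray between -0.034 and 0.034 m and y of cartridge in the frame of tray between -0.059 and 0.059 m and z of cartridge in the frame of tray between -0.002 and 0.008 m and angle between cartridge's own z axis and vertical below 0.12 rad and linear speed of cartridge below 0.02 m/s and angle between tray's own z axis and vertical below 0.06 rad and value of joint dust_flap below 0.08 rad and contact force between the fingers and cartridge below 0.1 N); the robot touches nothing.
It fails at once if the cartridge is tipped more than 0.6 rad from upright (angle between cartridge's own z axis and vertical above 0.6 rad).
It fails at once if the cartridge is dropped (moves faster than 0.8 m/s while not held) (linear speed of cartridge above 0.8 m/s and contact force between the fingers and cartridge below 0.1 N).
It fails at once if a bystander is moved more than 30 mm (distance of any of pliers, tape_roll, board from where it was at the start of the episode above 0.03 m).
It fails at once if the bayonet lock is forced (more than 120 N between cartridge and extractor) (contact force between cartridge and extractor above 120 N).
It also fails if it takes over 67 s, if anything falls off the work surface, if the arm or the gripper's body presses on something with over 40 N, if the wrist force passes 120 N, or if a joint passes its speed limit or range.

## Working session

There is one attempt and no reset: what is moved stays moved. The work goes in short steps, Python scripts to look and compute and a tool call to move; the robot and the scene stay as the last step left them, time stands still between calls to the robot, and variables do not carry over. Pictures are saved under pics/ and viewed, at most 10 in all, crops included, and the job is handed in when it is done.

Besides the shell and the picture viewer there is one more tool, called as name(argument=value, ...), one argument or row to a line, values as JSON. jog_arm: Moves the arm, as the interface text tells. Its arguments: {"type":"object","properties":{"targets":{"type":"array"},"fingers":{"type":"number"},"force":{"type":"number"}},"required":["targets"]}

```bash
mkdir -p pics
cat > h.py <<'E'
import numpy as np, cv2
from workcell import sensors, get_image, camera_params, job, finder
def ray(cam,px):
    c=camera_params(cam);K=np.array(c["camera_matrix"],float);R=np.array(c["R"]);t=np.array(c["t"]).ravel()
    u=cv2.undistortPoints(np.array([[px]],float),K,np.array(c["dist"],float))[0,0]
    d=R.T@np.array([u[0],u[1],1]);return -R.T@t,d/np.linalg.norm(d)
def atz(cam,px,z):
    o,d=ray(cam,px);return o+d*(z-o[2])/d[2]
def tri(p1,p2):
    o1,d1=ray("top",p1);o2,d2=ray("side",p2)
    s=np.linalg.lstsq(np.c_[d1,-d2],o2-o1,rcond=None)[0]
    a=o1+s[0]*d1;b=o2+s[1]*d2;return (a+b)/2,np.linalg.norm(a-b)
def proj(cam,X):
    c=camera_params(cam);R=np.array(c["R"]);t=np.array(c["t"],float)
    return cv2.projectPoints(np.array(X,float).reshape(-1,1,3),cv2.Rodrigues(R)[0],t,np.array(c["camera_matrix"],float),np.array(c["dist"],float))[0].reshape(-1,2)
E
python3 - <<'E'
from h import *
np.set_printoptions(precision=3,suppress=True)
for c in("top","side"):
    cv2.imwrite(f"pics/{c}0.png",get_image(c))
    o,d=ray(c,[256,192]);print(c,o,d)
    for n in["extractor","well_centre","cartridge","grip_bar","flap_hinge","flap_edge","tray","pliers","tape_roll","board"]:
        r=finder.pinpoint(n,c);print(n,[(np.round(x["pixel"],1).tolist(),round(x["conf"],2)) for x in r[:3]])
print(sensors.sense())
E
```

```text
top [0.383 0.063 1.443] [ 0.155  0.012 -0.988]
extractor [([345.0, 239.2], 0.77), ([355.3, 236.5], 0.44), ([262.8, 250.5], 0.35)]
well_centre [([352.5, 235.2], 0.88)]
cartridge [([351.0, 238.7], 0.61), ([377.7, 173.2], 0.58), ([373.9, 145.8], 0.55)]
grip_bar [([384.0, 169.4], 0.67), ([384.2, 134.9], 0.61), ([357.0, 235.4], 0.6)]
flap_hinge [([361.1, 215.2], 0.83), ([371.2, 192.4], 0.42)]
flap_edge [([370.5, 192.2], 0.8), ([354.4, 237.6], 0.5)]
tray [([198.9, 229.7], 0.74), ([285.6, 262.3], 0.22)]
pliers [([286.4, 262.0], 0.69)]
tape_roll [([160.0, 181.2], 0.93)]
board [([262.6, 249.5], 0.67), ([159.9, 182.6], 0.65), ([370.8, 189.2], 0.44)]
side [0.653 1.305 1.125] [-0.028 -0.78  -0.625]
extractor [([284.9, 174.5], 0.96)]
well_centre [([285.1, 154.0], 0.86)]
cartridge [([217.7, 164.6], 0.69), ([285.7, 167.7], 0.65), ([236.3, 161.9], 0.64)]
grip_bar [([237.9, 144.6], 0.65), ([214.6, 143.6], 0.51), ([283.3, 174.6], 0.5)]
flap_hinge [([269.6, 155.7], 0.73), ([284.4, 155.2], 0.38)]
flap_edge [([257.8, 134.7], 0.64)]
tray [([298.2, 249.0], 0.69)]
pliers [([273.3, 153.1], 0.7), ([307.1, 197.0], 0.41)]
tape_roll [([253.3, 287.3], 0.77)]
board [([286.8, 146.7], 0.71), ([302.7, 212.5], 0.62)]
{'time_s': 1.1, 'joint_pos': array([ 1.165,  0.426,  0.074,  1.606, -0.034,  1.111, -0.067]), 'dq': array([ 0.001,  0.002, -0.   , -0.002,  0.002, -0.001,  0.   ]), 'joint_torque': array([  0.002, -93.555,   3.663, -45.455,  -0.049,   0.014,   0.   ]), 'ee_pos': array([ 0.171, -0.653,  0.227]), 'eef_rot': array([-3.116, -0.402, -0.   ]), 'wrist_force': array([ 0.355, -0.433,  0.085]), 'torque': array([-0.011, -0.017, -0.009]), 'grip_force': 0.0, 'grip_width': 0.9992593108977778}
```

View pics/top0.png

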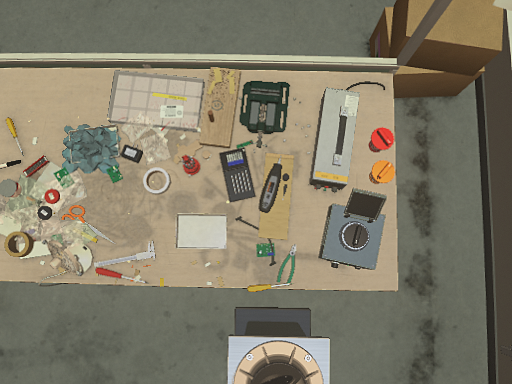

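View pics/side0.png

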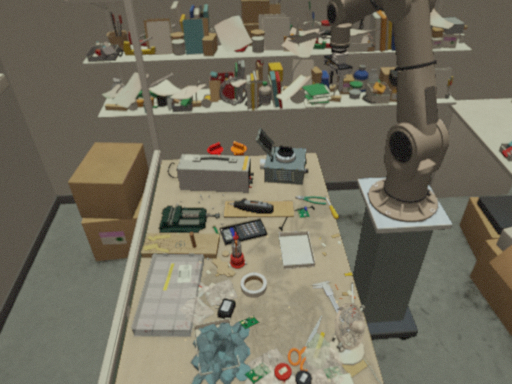

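The top view shows the extractor with its cartridge at about (353,235), the flap leaning back at (368,203), the tray at (201,231) and the tape at (156,180). The pliers are at (287,263) and the board at (264,250). In the side view the extractor is at (285,163) and the tray at (297,249). The red and orange cylinders are the look-alikes.

Run:
```python
from h import *
np.set_printoptions(precision=4,suppress=True)
it=get_image("top");isd=get_image("side")
print("well tri",tri([352.5,235.2],[285.1,154.0]), "topz",atz("top",[352.5,235.2],.108),"sidez",atz("side",[285.1,154.],.108))
print("bar top z .1465",atz("top",[357,235.4],.1465))
print("hinge",tri([361.1,215.2],[269.6,155.7]),atz("top",[361.1,215.2],.114),atz("side",[269.6,155.7],.114))
print("edge",tri([370.5,192.2],[257.8,134.7]))
print("tray",tri([198.9,229.7],[298.2,249]),atz("top",[198.9,229.7],0),atz("side",[298.2,249],0))
for n in["extractor","tray","cartridge","dust_flap"]:
  for c in("top","side"):
    for r in finder.silhouettes(n,c)[:3]:
        m=r["mask"].astype(np.uint8)
        p=r["pixel"]
        cnt=max(cv2.findContours(m,cv2.RETR_EXTERNAL,cv2.CHAIN_APPROX_NONE)[0],key=cv2.contourArea)
        print(n,c,round(r["conf"],2),np.round(p,1),m.sum(),cv2.boundingRect(cnt))
        if c=="top" and n=="tray":
            w=np.array([atz(c,q[0].astype(float),.023)[:2] for q in cnt],np.float32)
            print("  rect",cv2.minAreaRect(w))
cv2.imwrite("pics/ct.png",cv2.resize(it[180:275,310:395],None,fx=6,fy=6,interpolation=cv2.INTER_CUBIC))
cv2.imwrite("pics/cs.png",cv2.resize(isd[120:190,245:325],None,fx=8,fy=8,interpolation=cv2.INTER_CUBIC))
```

```text
well tri (array([ 0.4677, -0.2103,  0.1127]), np.float64(0.0015938792411355057)) topz [ 0.4688 -0.2114  0.108 ] sidez [ 0.4661 -0.217   0.108 ]
bar top z .1465 [ 0.466  -0.2166  0.1465]
hinge (array([ 0.5318, -0.2429,  0.0856]), np.float64(0.0003165244573300093)) [ 0.5288 -0.2365  0.114 ] [ 0.5349 -0.2005  0.114 ]
edge (array([ 0.5838, -0.2454,  0.1944]), np.float64(0.004596774981464055))
tray (array([0.4753, 0.2621, 0.0186]), np.float64(0.013499574362885588)) [0.4832 0.2633 0.    ] [0.4656 0.2463 0.    ]
extractor top 0.68 [365.3 204. ] 997 (344, 188, 43, 33)
extractor top 0.66 [351.9 223.4] 3692 (318, 187, 69, 83)
extractor top 0.3 [353.1 237.4] 449 (344, 223, 24, 24)
extractor side 0.93 [280.1 165. ] 1634 (256, 129, 53, 56)
tray top 0.65 [200.3 230.8] 1776 (176, 213, 51, 37)
  rect ((0.4779038429260254, 0.2535940408706665), (0.11454412341117859, 0.16094475984573364), 1.2411472797393799)
tray top 0.24 [357.1 237.6] 467 (344, 224, 25, 23)
  rect ((0.4752127230167389, -0.23993068933486938), (0.06996071338653564, 0.07696396857500076), 1.045102596282959)
cartridge top 0.91 [355.8 235.1] 468 (345, 224, 24, 24)
cartridge top 0.77 [377.6 140.8] 429 (369, 128, 24, 24)
cartridge top 0.72 [383.6 174. ] 521 (368, 160, 27, 25)
cartridge side 0.65 [237.1 147.2] 165 (231, 141, 16, 15)
cartridge side 0.61 [283.5 153.7] 165 (277, 145, 17, 12)
cartridge side 0.59 [216.2 148.8] 156 (207, 142, 16, 13)
dust_flap top 0.9 [363.1 204.2] 1053 (344, 188, 43, 33)
dust_flap side 0.7 [265.9 142.8] 335 (256, 129, 19, 27)
dust_flap side 0.43 [301.  212.9] 86 (298, 207, 11, 11)
```

View pics/ct.png

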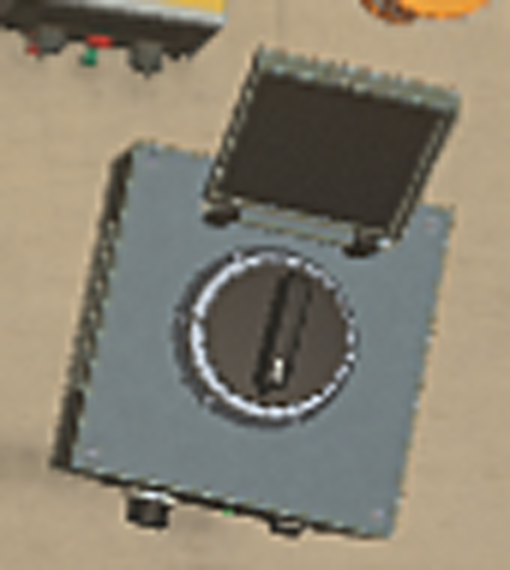

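View pics/cs.png

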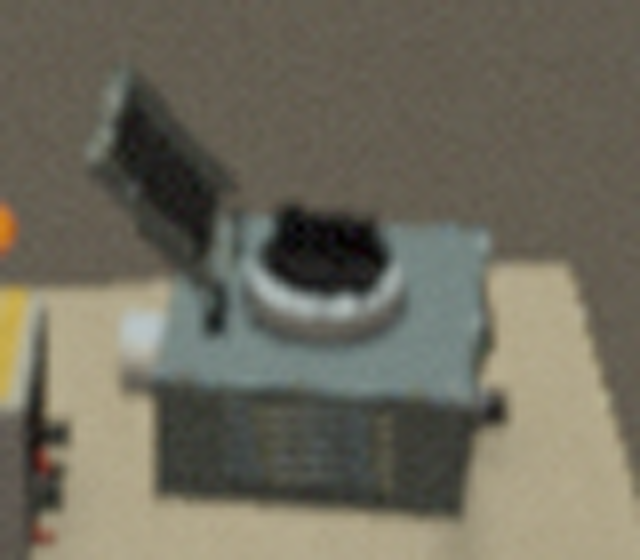

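The top crop gives deck corners at about (333,204), (386,214), (375,269) and (322,257), and the collar centre at about (355,235.5). The grip bar runs from (358,225) to (355,245). In the side crop the collar centre is at about (286,155) and the flap leans back to the upper left.

Run:
```python
from h import *
from scipy.optimize import least_squares
from scipy.spatial.transform import Rotation as Ro
np.set_printoptions(precision=4,suppress=True)
T=lambda x,y:np.array([(x+.5)/6-.5+310,(y+.5)/6-.5+180])
S=lambda x,y:np.array([(x+.5)/8-.5+245,(y+.5)/8-.5+120])
# deck corners z=.09 extractor frame: front -x ; left +y
L=[("top",T(137,143),(.085,.083,.09)),("top",T(455,207),(.085,-.083,.09)),("top",T(392,537),(-.085,-.083,.09)),("top",T(70,465),(-.085,.083,.09)),
("top",T(273,335),(0,0,.108)),("side",S(325,272),(0,0,.108)),("side",S(160,380),(.085,.083,.09)),("side",S(478,404),(-.085,.083,.09)),("side",S(490,236),(-.085,-.083,.09)),("side",S(458,514),(-.085,.083,0)),("side",S(157,492),(.085,.083,0)),
("top",[361.1,215.2],(.056,0,.114))]
def res(p,sel=None):
    c,s=np.cos(p[2]),np.sin(p[2]);r=[]
    for cam,px,X in L:
        if sel and cam!=sel:continue
        r.append(proj(cam,[p[0]+c*X[0]-s*X[1],p[1]+s*X[0]+c*X[1],X[2]])[0]-px)
    return np.array(r).ravel()
for sel in(None,"top","side"):
    f=least_squares(res,[.468,-.215,-.2],args=(sel,),loss="soft_l1");print(sel,f.x);
    print(res(f.x,sel).reshape(-1,2).round(1).tolist())
a,b=atz("top",T(293,277),.1465),atz("top",T(270,388),.1465)
print("bar",a,b,(a+b)/2,np.hypot(*(a-b)[:2]),np.arctan2(*(a-b)[1::-1]))
print(Ro.from_rotvec(sensors.sense()["eef_rot"]).as_matrix())
```

```text
None [ 0.4676 -0.2192 -0.1963]
[[0.1, -0.4], [0.1, 0.5], [0.6, 0.5], [0.3, 0.7], [0.0, 0.3], [-0.5, 0.2], [-1.7, -0.2], [-1.3, -0.6], [-0.7, -1.0], [0.2, 2.6], [-1.1, 2.6], [-2.1, 2.1]]
top [ 0.4692 -0.2191 -0.2002]
[[0.2, -1.0], [0.2, 0.1], [0.4, 0.0], [0.2, -0.0], [-0.0, -0.3], [-2.0, 1.5]]
side [ 0.4635 -0.2211 -0.2   ]
[[0.4, -0.1], [-0.8, -0.6], [-0.5, -0.9], [0.2, -1.2], [1.0, 2.3], [-0.2, 2.2]]
bar [ 0.4942 -0.221   0.1465] [ 0.4403 -0.2094  0.1465] [ 0.4672 -0.2152  0.1465] 0.055164793181800384 -0.2118920271740033
[[ 0.9672  0.254   0.    ]
 [ 0.254  -0.9672 -0.    ]
 [ 0.      0.     -1.    ]]
```

jog_arm(
  targets=[
    {"dp": [2.5,-2.15,0],"rotation": [0,0,0]},
    {"dp": [2.5,-2.15,0],"rotation": [0,0,0]},
    {"dp": [2.5,-2.15,0],"rotation": [0,0,0]},
    {"dp": [2.5,-2.15,0],"rotation": [0,0,0]},
    {"dp": [2.5,-2.15,0],"rotation": [0,0,0]},
    {"dp": [2.5,-2.15,0],"rotation": [0,0,0]},
    {"dp": [2.5,-2.15,0],"rotation": [0,0,0]},
    {"dp": [2.5,-2.15,0],"rotation": [0,0,0]},
  ],
  fingers=5,
  force=50,
)

```text
time_s: 2.27
ee_pos: [0.3218, -0.4343, 0.2277]
eef_rot: [3.115, 0.402, 0.0]
wrist_force: [1.0, -0.6, -0.2]
grip_width: 0.535
grip_force: 0.0
```

jog_arm(
  targets=[
    {"dp": [2.5,-2.15,0],"rotation": [0,0,0]},
    {"dp": [2.5,-2.15,0],"rotation": [0,0,0]},
    {"dp": [2.5,-2.15,0],"rotation": [0,0,0]},
    {"dp": [2.5,-2.15,0],"rotation": [0,0,0]},
    {"dp": [2.5,-2.15,0],"rotation": [0,0,0]},
    {"dp": [2.5,-2.15,0],"rotation": [0,0,0]},
    {"dp": [2.5,-2.15,0],"rotation": [0,0,0]},
    {"dp": [2.2,-2.1,0],"rotation": [0,0,0]},
  ],
)

```text
time_s: 2.93
ee_pos: [0.4692, -0.2181, 0.2278]
eef_rot: [3.115, 0.403, 0.001]
wrist_force: [0.8, -0.3, -0.3]
grip_width: 0.53
grip_force: 0.0
```

jog_arm(
  targets=[
    {"dp": [0,0,0],"rotation": [0,0,6.6]},
    {"dp": [0,0,0],"rotation": [0,0,6.6]},
    {"dp": [0,0,0],"rotation": [0,0,6.6]},
    {"dp": [0,0,0],"rotation": [0,0,6.6]},
    {"dp": [0,0,0],"rotation": [0,0,0]},
    {"dp": [0,0,0],"rotation": [0,0,0]},
  ],
)

```text
time_s: 3.43
ee_pos: [0.4682, -0.2197, 0.2276]
eef_rot: [3.126, -0.314, 0.0]
wrist_force: [-0.4, -0.8, -1.6]
grip_width: 0.533
grip_force: 0.0
```

jog_arm(
  targets=[
    {"dp": [0,0,1.5],"rotation": [0,0,0]},
    {"dp": [0,0,1.5],"rotation": [0,0,0]},
    {"dp": [0,0,1.5],"rotation": [0,0,0]},
    {"dp": [0,0,1.5],"rotation": [0,0,0]},
    {"dp": [0,0,1.0],"rotation": [0,0,0]},
    {"dp": [0,0,0.7],"rotation": [0,0,0]},
    {"dp": [0,0,0.5],"rotation": [0,0,0]},
    {"dp": [0,0,0],"rotation": [0,0,0]},
  ],
)

```text
time_s: 4.1
ee_pos: [0.4679, -0.2197, 0.1449]
eef_rot: [-3.125, 0.318, 0.001]
wrist_force: [-0.4, -0.4, -0.4]
grip_width: 0.527
grip_force: 0.0
```

Run:
```python
from h import *
i=get_image("top");s=get_image("side")
a=cv2.resize(i[190:270,320:390],None,fx=6,fy=6,interpolation=cv2.INTER_CUBIC)
b=cv2.resize(s[120:190,250:310],None,fx=6,fy=6,interpolation=cv2.INTER_CUBIC)
o=np.zeros((480,790,3),np.uint8);o[:480,:420]=a;o[:420,425:785]=b
cv2.imwrite("pics/g1.png",o);print(sensors.sense()["wrist_force"],sensors.sense()["joint_pos"])
```

```text
[0.78549382 0.43820668 0.27072815] [ 0.46169877  0.27285663 -0.17124998  2.02697737  0.06134489  0.84603756
 -1.51819686]
```

View pics/g1.png

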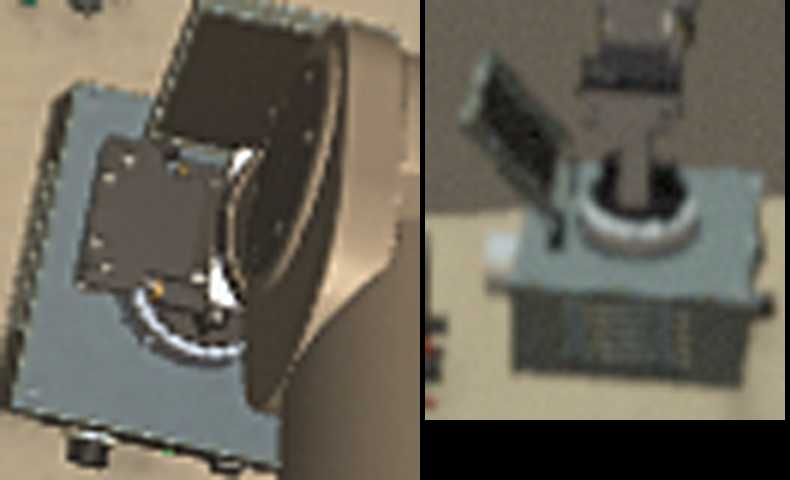

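The picture shows the left finger standing over the head beside the bar, clear of the collar and flap. I'll close the fingers on the bar.

jog_arm(
  targets=[
    {"dp": [0,0,0],"rotation": [0,0,0]},
    {"dp": [0,0,0],"rotation": [0,0,0]},
    {"dp": [0,0,0],"rotation": [0,0,0]},
    {"dp": [0,0,0],"rotation": [0,0,0]},
    {"dp": [0,0,0],"rotation": [0,0,0]},
    {"dp": [0,0,0],"rotation": [0,0,0]},
    {"dp": [0,0,0],"rotation": [0,0,0]},
    {"dp": [0,0,0],"rotation": [0,0,0]},
  ],
  fingers=0,
  force=50,
)

```text
time_s: 4.87
ee_pos: [0.4682, -0.2197, 0.1456]
eef_rot: [-3.125, 0.32, -0.0]
wrist_force: [-0.2, 1.7, 1.5]
grip_width: 0.135
grip_force: 49.7
```

```bash
python3 -c "
from h import *
s=sensors.sense();r=s['eef_rot'];print(s['ee_pos'],s['wrist_force'],s['torque'],s['grip_width']*94,s['grip_force'],2*np.arctan2(r[1],r[0]))"
```

```text
[ 0.46823302 -0.21966746  0.1455947 ] [-0.19780513  1.68097676  1.5443598 ] [3.27056762e-01 1.63859062e-01 3.03124542e-04] 12.735534732671589 49.74853456020355 6.079223933184288
```

jog_arm(
  targets=[
    {"dp": [0,0,0.2],"rotation": [0,0,0]},
    {"dp": [0,0,0.2],"rotation": [0,0,0]},
    {"dp": [0,0,0.2],"rotation": [0,0,0]},
    {"dp": [0,0,0],"rotation": [0,0,0]},
    {"dp": [0,0,0],"rotation": [0,0,0]},
    {"dp": [0,0,0],"rotation": [0,0,0]},
  ],
)

```text
time_s: 5.37
ee_pos: [0.4685, -0.2198, 0.1399]
eef_rot: [3.125, -0.32, 0.001]
wrist_force: [-2.2, 1.1, 8.7]
grip_width: 0.134
grip_force: 49.7
```

jog_arm(
  targets=[
    {"dp": [0,0,0.03],"rotation": [0,0,0]},
    {"dp": [0,0,0],"rotation": [0,0,0]},
    {"dp": [0,0,0],"rotation": [0,0,-3]},
    {"dp": [0,0,0],"rotation": [0,0,-3]},
    {"dp": [0,0,0],"rotation": [0,0,-3]},
    {"dp": [0,0,0],"rotation": [0,0,0]},
  ],
)

```text
time_s: 5.87
ee_pos: [0.4687, -0.22, 0.1398]
eef_rot: [3.14, -0.068, 0.002]
wrist_force: [-1.4, 1.1, 9.4]
grip_width: 0.132
grip_force: 49.7
```

```bash
cat > st.py <<'E'
from h import *
s=sensors.sense();r=s['eef_rot'];y=2*np.arctan2(r[1],r[0]);y=(y+np.pi)%(2*np.pi)-np.pi
print(s['time_s'],np.round(s['ee_pos'],4),np.round(s['wrist_force'],1),np.round(s['torque'],2),round(s['grip_width']*94,1),round(s['grip_force'],1),"yaw",round(y,3),"rel",round(y+.198,3),np.round(s['joint_pos'],2))
E
python3 st.py
```

```text
5.8667 [ 0.4687 -0.22    0.1398] [-1.4  1.1  9.4] [0.23 0.24 0.05] 12.4 49.7 yaw -0.043 rel 0.155 [ 0.49  0.28 -0.2   2.03  0.07  0.83 -1.37]
```

jog_arm(
  targets=[
    {"dp": [0,0,0],"rotation": [0,0,-4]},
    {"dp": [0,0,0],"rotation": [0,0,-4]},
    {"dp": [0,0,0],"rotation": [0,0,-4]},
    {"dp": [0,0,0],"rotation": [0,0,-4]},
    {"dp": [0,0,0],"rotation": [0,0,-4]},
    {"dp": [0,0,0],"rotation": [0,0,-4]},
    {"dp": [0,0,0],"rotation": [0,0,0]},
  ],
)

```text
time_s: 6.45
ee_pos: [0.4689, -0.2201, 0.1398]
eef_rot: [3.085, 0.588, 0.002]
wrist_force: [-0.1, 1.0, 9.7]
grip_width: 0.137
grip_force: 49.8
```

```bash
python3 st.py
```

```text
6.45 [ 0.4689 -0.2201  0.1398] [-0.1  1.   9.7] [ 0.19 -0.05  0.04] 12.9 49.8 yaw 0.377 rel 0.575 [ 0.55  0.29 -0.27  2.03  0.1   0.84 -0.98]
```

jog_arm(
  targets=[
    {"dp": [0,0,0],"rotation": [0,0,-4]},
    {"dp": [0,0,0],"rotation": [0,0,-4]},
    {"dp": [0,0,0],"rotation": [0,0,-4]},
    {"dp": [0,0,0],"rotation": [0,0,-4]},
    {"dp": [0,0,0],"rotation": [0,0,-4]},
    {"dp": [0,0,0],"rotation": [0,0,-4]},
    {"dp": [0,0,0],"rotation": [0,0,-1.5]},
    {"dp": [0,0,0],"rotation": [0,0,0]},
  ],
)

```text
time_s: 7.12
ee_pos: [0.4683, -0.2199, 0.1396]
eef_rot: [2.882, 1.25, 0.001]
wrist_force: [-2.4, 2.2, 9.6]
grip_width: 0.132
grip_force: 49.7
```

```bash
python3 st.py
```

```text
7.1167 [ 0.4683 -0.2199  0.1396] [-2.4  2.2  9.6] [ 0.48  0.52 -0.09] 12.4 49.7 yaw 0.819 rel 1.017 [ 0.62  0.3  -0.35  2.02  0.14  0.84 -0.56]
```

Now I'll let it up: 14 mm to the sprung height, and slightly more.

jog_arm(
  targets=[
    {"dp": [0,0,-0.2],"rotation": [0,0,0]},
    {"dp": [0,0,-0.3],"rotation": [0,0,0]},
    {"dp": [0,0,-0.3],"rotation": [0,0,0]},
    {"dp": [0,0,-0.3],"rotation": [0,0,0]},
    {"dp": [0,0,-0.3],"rotation": [0,0,0]},
    {"dp": [0,0,-0.3],"rotation": [0,0,0]},
    {"dp": [0,0,0],"rotation": [0,0,0]},
  ],
)

```text
time_s: 7.7
ee_pos: [0.4682, -0.2199, 0.1566]
eef_rot: [2.883, 1.248, 0.0]
wrist_force: [-0.3, 0.9, -0.9]
grip_width: 0.13
grip_force: 49.7
```

```bash
python3 st.py
```

```text
7.7 [ 0.4682 -0.2199  0.1566] [-0.3  0.9 -0.9] [-0.01 -0.08 -0.02] 12.2 49.7 yaw 0.817 rel 1.015 [ 0.62  0.27 -0.36  2.01  0.12  0.88 -0.55]
```

jog_arm(
  targets=[
    {"dp": [0,0,-1.2],"rotation": [0,0,0]},
    {"dp": [0,0,-1.5],"rotation": [0,0,0]},
    {"dp": [0,0,-1.5],"rotation": [0,0,0]},
    {"dp": [0,0,-1.5],"rotation": [0,0,0]},
    {"dp": [0,0,-1.5],"rotation": [0,0,0]},
    {"dp": [0,0,-1.5],"rotation": [0,0,0]},
    {"dp": [0,0,-1.5],"rotation": [0,0,0]},
    {"dp": [0,0,-0.7],"rotation": [0,0,0]},
  ],
)

```text
time_s: 8.37
ee_pos: [0.4685, -0.2199, 0.2666]
eef_rot: [2.882, 1.248, 0.001]
wrist_force: [0.0, -0.3, -0.7]
grip_width: 0.134
grip_force: 49.7
```

Run:
```python
exec(open('st.py').read())
r=finder.pinpoint("tray","top");print(r[:1],atz("top",r[0]["pixel"],0))
i=get_image("top");s=get_image("side")
cv2.imwrite("pics/l1.png",np.hstack([s[90:330,190:340],i[100:290,150:400][:190,:].repeat(1,0) if 0 else np.vstack([i[100:290,150:400],np.zeros((50,250,3),np.uint8)])]).repeat(2,0).repeat(2,1))
```

```text
8.3667 [ 0.4685 -0.2199  0.2666] [ 0.  -0.3 -0.7] [-0.01 -0.05 -0.03] 12.6 49.7 yaw 0.817 rel 1.015 [ 0.64  0.15 -0.37  1.89  0.06  1.11 -0.5 ]
[{'pixel': [198.5, 232.1], 'conf': 0.78}] [0.4753772  0.26426323 0.        ]
```

View pics/l1.png

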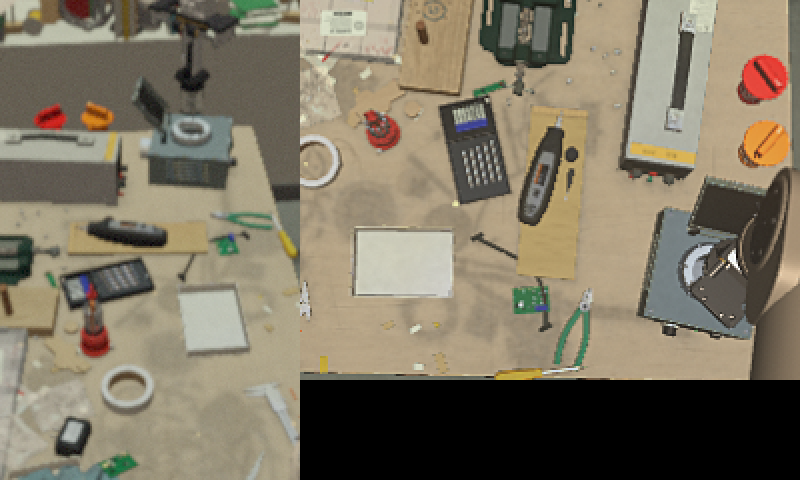

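The cartridge is clear of the well and upright, and the tray is centred at about pixel (201.5,231). I'll carry the cartridge over.

jog_arm(
  targets=[
    {"dp": [1.0,-0.9,0],"rotation": [0,0,0]},
    {"dp": [1.6,-1.45,0],"rotation": [0,0,0]},
    {"dp": [2.0,-1.81,0],"rotation": [0,0,0]},
    {"dp": [2.0,-1.81,0],"rotation": [0,0,0]},
    {"dp": [2.0,-1.81,0],"rotation": [0,0,0]},
    {"dp": [2.0,-1.81,0],"rotation": [0,0,0]},
    {"dp": [2.0,-1.81,0],"rotation": [0,0,0]},
    {"dp": [2.0,-1.81,0],"rotation": [0,0,0]},
  ],
)

```text
time_s: 9.18
ee_pos: [0.4709, -0.0211, 0.2642]
eef_rot: [-2.882, -1.248, 0.002]
wrist_force: [0.3, -0.5, -2.0]
grip_width: 0.131
grip_force: 49.7
```

jog_arm(
  targets=[
    {"dp": [2.0,-1.81,0],"rotation": [0,0,0]},
    {"dp": [2.0,-1.81,0],"rotation": [0,0,0]},
    {"dp": [2.0,-1.81,0],"rotation": [0,0,0]},
    {"dp": [2.0,-1.81,0],"rotation": [0,0,0]},
    {"dp": [2.0,-1.81,0],"rotation": [0,0,0]},
    {"dp": [2.0,-1.81,0],"rotation": [0,0,0]},
    {"dp": [2.0,-1.81,0],"rotation": [0,0,0]},
    {"dp": [2.0,-1.81,0],"rotation": [0,0,0]},
  ],
)

```text
time_s: 9.85
ee_pos: [0.4747, 0.1945, 0.2642]
eef_rot: [-2.883, -1.248, 0.002]
wrist_force: [0.5, -0.4, -2.1]
grip_width: 0.135
grip_force: 49.7
```

jog_arm(
  targets=[
    {"dp": [2.0,-1.81,0],"rotation": [0,0,0]},
    {"dp": [1.4,-1.27,0],"rotation": [0,0,0]},
    {"dp": [0.9,-0.8,0],"rotation": [0,0,0]},
    {"dp": [0.45,-0.4,0],"rotation": [0,0,0]},
    {"dp": [0,0,0],"rotation": [0,0,0]},
    {"dp": [0,0,0],"rotation": [0,0,0]},
  ],
)

```text
time_s: 10.35
ee_pos: [0.4766, 0.2563, 0.2646]
eef_rot: [2.883, 1.248, -0.002]
wrist_force: [-0.2, -0.9, -2.0]
grip_width: 0.135
grip_force: 49.7
```

```bash
python3 st.py
```

```text
10.35 [0.4766 0.2563 0.2646] [-0.2 -0.9 -2. ] [-0.04 -0.06  0.02] 12.7 49.7 yaw 0.817 rel 1.015 [ 0.01  0.25 -0.73  1.83  0.18  1.14 -1.53]
```

jog_arm(
  targets=[
    {"dp": [0,0,1.3],"rotation": [0,0,0]},
    {"dp": [0,0,2.1],"rotation": [0,0,0]},
    {"dp": [0,0,2.2],"rotation": [0,0,0]},
    {"dp": [0,0,2.2],"rotation": [0,0,0]},
    {"dp": [0,0,2.2],"rotation": [0,0,0]},
    {"dp": [0,0,2.0],"rotation": [0,0,0]},
    {"dp": [0,0,1.2],"rotation": [0,0,0]},
    {"dp": [0,0,0.7],"rotation": [0,0,0]},
  ],
)

```text
time_s: 11.02
ee_pos: [0.4763, 0.2555, 0.1242]
eef_rot: [2.883, 1.247, -0.004]
wrist_force: [-0.2, -0.3, -1.7]
grip_width: 0.135
grip_force: 49.7
```

jog_arm(
  targets=[
    {"dp": [0,0,0.2],"rotation": [0,0,0]},
    {"dp": [0,0,0.1],"rotation": [0,0,0]},
    {"dp": [0,0,0.1],"rotation": [0,0,0]},
    {"dp": [0,0,0],"rotation": [0,0,0]},
  ],
)

```text
time_s: 11.35
ee_pos: [0.4775, 0.2569, 0.1229]
eef_rot: [2.883, 1.248, 0.002]
wrist_force: [-0.9, -0.1, -1.6]
grip_width: 0.136
grip_force: 49.7
```

Run:
```python
exec(open('st.py').read())
for c in("top","side"):
  for r in finder.silhouettes("tray",c)[:1]:
    m=r["mask"].astype(np.uint8);cnt=max(cv2.findContours(m,cv2.RETR_EXTERNAL,cv2.CHAIN_APPROX_NONE)[0],key=cv2.contourArea)
    print(c,r["conf"],cv2.minAreaRect(np.array([atz(c,q[0].astype(float),.015)[:2] for q in cnt],np.float32)))
i=get_image("top");s=get_image("side")
cv2.imwrite("pics/p1.png",np.hstack([s[180:300,240:365],i[160:280,150:275]]).repeat(3,0).repeat(3,1))
```

```text
11.35 [0.4775 0.2569 0.1229] [-0.9 -0.1 -1.6] [-0.02 -0.05  0.01] 12.8 49.7 yaw 0.817 rel 1.015 [-0.06  0.41 -0.67  1.97  0.33  0.87 -1.66]
top 0.94 ((0.4799725115299225, 0.2562655210494995), (0.11215552687644958, 0.15846054255962372), 1.3239511251449585)
side 0.64 ((0.47489655017852783, 0.25444281101226807), (0.11203175038099289, 0.1844974011182785), 1.4632980823516846)
```

View pics/p1.png

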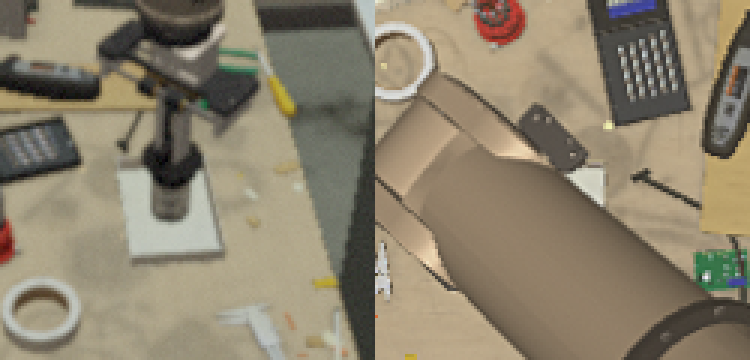

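The cartridge hangs upright about mid-tray, its foot at side pixel (296,252). I'll ease it down the last 7 mm.

jog_arm(
  targets=[
    {"dp": [0,0,0.2],"rotation": [0,0,0]},
    {"dp": [0,0,0.15],"rotation": [0,0,0]},
    {"dp": [0,0,0.1],"rotation": [0,0,0]},
    {"dp": [0,0,0.1],"rotation": [0,0,0]},
    {"dp": [0,0,0.1],"rotation": [0,0,0]},
    {"dp": [0,0,0],"rotation": [0,0,0]},
  ],
)

```text
time_s: 12.05
ee_pos: [0.477, 0.2569, 0.1157]
eef_rot: [-2.883, -1.248, -0.0]
wrist_force: [-1.1, 0.3, -0.5]
grip_width: 0.134
grip_force: 49.7
```

jog_arm(
  targets=[
    {"dp": [0,0,0.05],"rotation": [0,0,0]},
    {"dp": [0,0,0.05],"rotation": [0,0,0]},
    {"dp": [0,0,0],"rotation": [0,0,0]},
  ],
)

```text
time_s: 12.3
ee_pos: [0.4772, 0.2571, 0.1156]
eef_rot: [2.883, 1.248, 0.001]
wrist_force: [-3.7, -2.3, 14.1]
grip_width: 0.135
grip_force: 49.8
```

jog_arm(
  targets=[
    {"dp": [0,0,-0.07],"rotation": [0,0,0]},
    {"dp": [0,0,0],"rotation": [0,0,0]},
  ],
)

```text
time_s: 12.47
ee_pos: [0.4771, 0.2568, 0.1156]
eef_rot: [-2.883, -1.248, -0.001]
wrist_force: [-0.9, 0.5, 5.1]
grip_width: 0.137
grip_force: 49.8
```

jog_arm(
  targets=[
    {"dp": [0,0,0],"rotation": [0,0,0]},
    {"dp": [0,0,0],"rotation": [0,0,0]},
    {"dp": [0,0,0],"rotation": [0,0,0]},
    {"dp": [0,0,0],"rotation": [0,0,0]},
    {"dp": [0,0,0],"rotation": [0,0,0]},
    {"dp": [0,0,0],"rotation": [0,0,0]},
  ],
  fingers=5,
)

```text
time_s: 12.97
ee_pos: [0.477, 0.2567, 0.1154]
eef_rot: [-2.883, -1.248, 0.0]
wrist_force: [-1.1, -0.8, -0.8]
grip_width: 0.514
grip_force: 0.0
```

jog_arm(
  targets=[
    {"dp": [0,0,-1.0],"rotation": [0,0,0]},
    {"dp": [0,0,-2.0],"rotation": [0,0,0]},
    {"dp": [0,0,-2.5],"rotation": [0,0,0]},
    {"dp": [0,0,-2.6],"rotation": [0,0,6]},
    {"dp": [0,0,-2.6],"rotation": [0,0,6]},
    {"dp": [0,0,-2.6],"rotation": [0,0,6]},
    {"dp": [0,0,-2.6],"rotation": [0,0,6]},
    {"dp": [0,0,-2.6],"rotation": [0,0,6]},
  ],
)

```text
time_s: 13.63
ee_pos: [0.4766, 0.2569, 0.3027]
eef_rot: [-3.108, -0.452, -0.001]
wrist_force: [-0.2, -0.3, -0.4]
grip_width: 0.53
grip_force: 0.0
```

jog_arm(
  targets=[
    {"dp": [0,0,0],"rotation": [0,0,7]},
    {"dp": [0,0,0],"rotation": [0,0,7]},
    {"dp": [0,0,0],"rotation": [0,0,7]},
    {"dp": [0,0,0],"rotation": [0,0,7]},
    {"dp": [0,0,0],"rotation": [0,0,0]},
  ],
  fingers=0,
  force=20,
)

```text
time_s: 14.05
ee_pos: [0.4768, 0.2569, 0.3012]
eef_rot: [-3.125, 0.316, -0.001]
wrist_force: [-0.1, 0.5, -0.2]
grip_width: 0.214
grip_force: 0.0
```

Run:
```python
exec(open('st.py').read())
np.set_printoptions(precision=4,suppress=True)
P={}
for n in("grip_bar","flap_edge","cartridge","flap_hinge"):
  for c in("top","side"):
    r=finder.pinpoint(n,c);P[n,c]=r;print(n,c,[(np.round(x["pixel"],1).tolist(),round(x["conf"],2)) for x in r[:4]])
print("orange bar",tri([384.0,169.4],[237.9,144.6]))
i=get_image("top");s=get_image("side")
cv2.imwrite("pics/p2.png",np.hstack([s[120:270,200:330],i[120:270,330:400],i[160:310,160:226]]).repeat(3,0).repeat(3,1))
```

```text
14.05 [0.4768 0.2569 0.3012] [-0.1  0.5 -0.2] [ 0.03 -0.01  0.01] 20.1 0.0 yaw -0.202 rel -0.004 [-0.1   0.19 -0.58  1.79  0.11  1.2  -2.49]
grip_bar top [([381.9, 170.1], 0.83)]
grip_bar side [([295.7, 226.8], 0.92), ([236.3, 144.5], 0.74), ([215.2, 147.7], 0.43)]
flap_edge top [([368.1, 191.5], 0.58), ([345.8, 237.8], 0.2)]
flap_edge side [([256.7, 135.7], 0.57)]
cartridge top [([377.2, 173.6], 0.85), ([374.9, 145.5], 0.73)]
cartridge side [([295.6, 249.0], 0.85), ([236.4, 162.7], 0.56), ([216.4, 165.5], 0.55)]
flap_hinge top [([360.4, 217.8], 0.91)]
flap_hinge side [([272.0, 153.2], 0.94)]
orange bar (array([ 0.6703, -0.3095,  0.1089]), np.float64(0.002514057593303622))
```

View pics/p2.png

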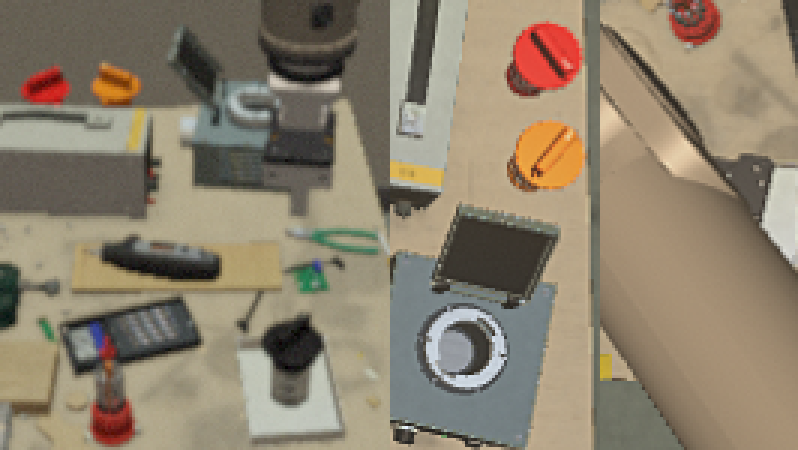

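The cartridge stands upright in the tray (side pixel 296,240) and the well is empty. The orange look-alike is 70 mm clear of the spot behind the flap, and lower than the fingers will be. I'll move behind the flap.

jog_arm(
  targets=[
    {"dp": [1.56,2.93,0],"rotation": [0,0,0]},
    {"dp": [1.56,2.93,0],"rotation": [0,0,0]},
    {"dp": [1.56,2.93,0],"rotation": [0,0,0]},
    {"dp": [1.56,2.93,0],"rotation": [0,0,0]},
    {"dp": [1.56,2.93,0],"rotation": [0,0,0]},
    {"dp": [1.56,2.93,0],"rotation": [0,0,0]},
    {"dp": [1.56,2.93,0],"rotation": [0,0,0]},
    {"dp": [1.56,2.93,0],"rotation": [0,0,0]},
  ],
)

```text
time_s: 15.22
ee_pos: [0.5542, 0.0009, 0.3006]
eef_rot: [3.127, -0.305, 0.0]
wrist_force: [1.1, 0.3, -0.6]
grip_width: 0.005
grip_force: 0.0
```

jog_arm(
  targets=[
    {"dp": [1.56,2.93,0],"rotation": [0,0,0]},
    {"dp": [1.56,2.93,0],"rotation": [0,0,0]},
    {"dp": [1.56,2.93,0],"rotation": [0,0,0]},
    {"dp": [1.56,2.93,0],"rotation": [0,0,0]},
    {"dp": [1.56,2.93,0],"rotation": [0,0,0]},
    {"dp": [1.56,2.93,0],"rotation": [0,0,0]},
    {"dp": [1.56,2.93,0],"rotation": [0,0,0]},
    {"dp": [1.56,2.93,0],"rotation": [0,0,0]},
  ],
)

```text
time_s: 15.88
ee_pos: [0.6311, -0.2533, 0.3003]
eef_rot: [-3.127, 0.306, 0.0]
wrist_force: [1.0, 0.7, 0.5]
grip_width: 0.005
grip_force: 0.0
```

jog_arm(
  targets=[
    {"dp": [0,0,0],"rotation": [0,0,0]},
    {"dp": [0,0,0],"rotation": [0,0,0]},
  ],
)

```text
time_s: 16.05
ee_pos: [0.6307, -0.2537, 0.2995]
eef_rot: [-3.126, 0.31, 0.002]
wrist_force: [-0.5, 0.5, 0.7]
grip_width: 0.005
grip_force: 0.0
```

Run:
```python
exec(open('st.py').read())
e=np.array([.468,-.219]);c,s_=np.cos(-.198),np.sin(-.198)
d=s['ee_pos'][:2]-e;print("ext xy",c*d[0]+s_*d[1],-s_*d[0]+c*d[1])
```

```text
16.05 [ 0.6307 -0.2537  0.2995] [-0.5  0.5  0.7] [0.04 0.02 0.02] 0.5 0.0 yaw -0.198 rel 0.0 [ 0.48  0.4  -0.26  1.49  0.11  1.27 -1.57]
ext xy 0.16635884386799585 -0.0019907190570186348
```

jog_arm(
  targets=[
    {"dp": [0,0,1.5],"rotation": [0,0,0]},
    {"dp": [0,0,2.0],"rotation": [0,0,0]},
    {"dp": [0,0,2.0],"rotation": [0,0,0]},
    {"dp": [0,0,2.0],"rotation": [0,0,0]},
    {"dp": [0,0,2.0],"rotation": [0,0,0]},
    {"dp": [0,0,1.0],"rotation": [0,0,0]},
    {"dp": [0,0,0],"rotation": [0,0,0]},
  ],
)

```text
time_s: 16.63
ee_pos: [0.6299, -0.2503, 0.1932]
eef_rot: [-3.126, 0.304, 0.005]
wrist_force: [0.4, 0.8, -0.6]
grip_width: 0.006
grip_force: 0.0
```

jog_arm(
  targets=[
    {"dp": [-1.0,0,0],"rotation": [0,0,0]},
    {"dp": [-1.0,0,0],"rotation": [0,0,0]},
    {"dp": [-0.8,0,0],"rotation": [0,0,0]},
    {"dp": [-0.8,0,0],"rotation": [0,0,0]},
    {"dp": [-0.8,0,0],"rotation": [0,0,0]},
    {"dp": [-0.8,0,0],"rotation": [0,0,0]},
  ],
)

```text
time_s: 17.13
ee_pos: [0.5797, -0.2415, 0.1965]
eef_rot: [3.126, -0.306, 0.003]
wrist_force: [3.0, -0.8, 1.9]
grip_width: 0.009
grip_force: 1.3
```

```bash
cat >> st.py <<'E'
e=np.array([.468,-.219]);c,s_=np.cos(-.198),np.sin(-.198)
d=s['ee_pos'][:2]-e;f=s['wrist_force'];print("ext xy",c*d[0]+s_*d[1],-s_*d[0]+c*d[1],"Fx",c*f[0]+s_*f[1])
E
python3 st.py
```

```text
17.1333 [ 0.5797 -0.2415  0.1965] [ 3.  -0.8  1.9] [-0.14 -0.54  0.01] 0.9 1.3 yaw -0.195 rel 0.003 [ 0.5   0.39 -0.27  1.73  0.12  1.03 -1.58]
ext xy 0.11393553291184616 -9.114167633562584e-05 Fx 3.1253640000946965
```

Contact is made at about 3 N and the flap is moving. I'll push it on to vertical.

jog_arm(
  targets=[
    {"dp": [-0.8,0,0],"rotation": [0,0,0]},
    {"dp": [-0.8,0,0],"rotation": [0,0,0]},
    {"dp": [-0.8,0,0],"rotation": [0,0,0]},
    {"dp": [-0.8,0,0],"rotation": [0,0,0]},
    {"dp": [-0.8,0,0],"rotation": [0,0,0]},
    {"dp": [-0.8,0,0],"rotation": [0,0,0]},
    {"dp": [0,0,0],"rotation": [0,0,0]},
  ],
)

```text
time_s: 17.72
ee_pos: [0.5312, -0.232, 0.1953]
eef_rot: [3.127, -0.307, -0.002]
wrist_force: [0.2, -0.9, -0.1]
grip_width: 0.006
grip_force: 0.0
```

```bash
python3 st.py
```

```text
17.7167 [ 0.5312 -0.232   0.1953] [ 0.2 -0.9 -0.1] [-0.06 -0.03 -0.02] 0.5 0.0 yaw -0.196 rel 0.002 [ 0.53  0.32 -0.27  1.84  0.1   1.   -1.56]
ext xy 0.06448170855383413 -0.0003187389439008471 Fx 0.40799608806700594
```

jog_arm(
  targets=[
    {"dp": [-0.75,0,0.1],"rotation": [0,0,0]},
    {"dp": [-0.75,0,0.1],"rotation": [0,0,0]},
    {"dp": [-0.75,0,0.1],"rotation": [0,0,0]},
    {"dp": [-0.7,0,0.4],"rotation": [0,0,0]},
    {"dp": [-0.7,0,0.4],"rotation": [0,0,0]},
    {"dp": [-0.7,0,0.4],"rotation": [0,0,0]},
    {"dp": [0,0,0],"rotation": [0,0,0]},
  ],
)

```text
time_s: 18.3
ee_pos: [0.4881, -0.2234, 0.1793]
eef_rot: [-3.126, 0.307, 0.003]
wrist_force: [-0.3, -0.3, -0.6]
grip_width: 0.007
grip_force: 0.0
```

```bash
python3 st.py
python3 - <<'E'
from h import *
i=get_image("top");s=get_image("side")
cv2.imwrite("pics/f1.png",np.hstack([s[110:190,240:330],i[180:260,320:390]]).repeat(4,0).repeat(4,1))
E
```

```text
18.3 [ 0.4881 -0.2234  0.1793] [-0.3 -0.3 -0.6] [-0.02 -0.02 -0.02] 0.6 0.0 yaw -0.196 rel 0.002 [ 0.55  0.27 -0.28  1.95  0.09  0.94 -1.54]
ext xy 0.02062764132781982 -0.000386900040260936 Fx -0.25205368648207743
```

View pics/f1.png

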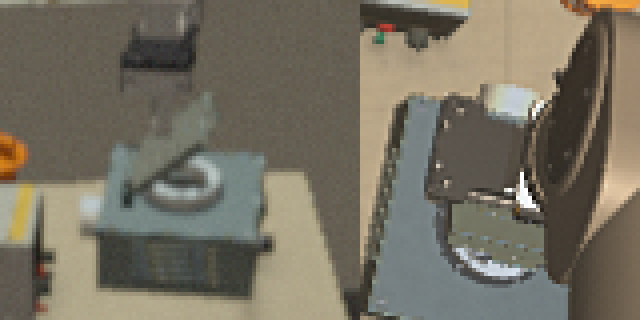

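The flap is past vertical at roughly 0.8 rad, with the fingers on its outer face. I'll follow the arc down.

jog_arm(
  targets=[
    {"dp": [-0.5,0,0.65],"rotation": [0,0,0]},
    {"dp": [-0.5,0,0.65],"rotation": [0,0,0]},
    {"dp": [-0.5,0,0.65],"rotation": [0,0,0]},
    {"dp": [-0.5,0,0.6],"rotation": [0,0,0]},
    {"dp": [-0.5,0,0.6],"rotation": [0,0,0]},
    {"dp": [-0.5,0,0.5],"rotation": [0,0,0]},
    {"dp": [-0.3,0,0.2],"rotation": [0,0,0]},
    {"dp": [0,0,0],"rotation": [0,0,0]},
  ],
)

```text
time_s: 19.07
ee_pos: [0.4567, -0.2171, 0.1413]
eef_rot: [-3.126, 0.307, 0.002]
wrist_force: [0.2, -0.6, 0.7]
grip_width: 0.008
grip_force: 0.0
```

```bash
python3 st.py
```

```text
19.0667 [ 0.4567 -0.2171  0.1413] [ 0.2 -0.6  0.7] [ 0.02  0.06 -0.  ] 0.8 0.0 yaw -0.195 rel 0.003 [ 0.56  0.27 -0.28  2.05  0.1   0.84 -1.54]
ext xy -0.011446464641186725 -0.0004093486012128769 Fx 0.2607996829328775
```

jog_arm(
  targets=[
    {"dp": [0,0,0.1],"rotation": [0,0,0]},
    {"dp": [0,0,0.1],"rotation": [0,0,0]},
    {"dp": [0,0,0.1],"rotation": [0,0,0]},
    {"dp": [0,0,0.05],"rotation": [0,0,0]},
    {"dp": [0,0,0],"rotation": [0,0,0]},
  ],
)

```text
time_s: 19.48
ee_pos: [0.4579, -0.2173, 0.1384]
eef_rot: [-3.127, 0.306, -0.0]
wrist_force: [-0.3, -0.1, 0.1]
grip_width: 0.003
grip_force: 0.0
```

jog_arm(
  targets=[
    {"dp": [0,0,0.05],"rotation": [0,0,0]},
    {"dp": [0,0,0.05],"rotation": [0,0,0]},
    {"dp": [0,0,0],"rotation": [0,0,0]},
  ],
)

```text
time_s: 19.73
ee_pos: [0.458, -0.2173, 0.1377]
eef_rot: [3.127, -0.306, 0.0]
wrist_force: [-2.5, 0.8, 7.0]
grip_width: 0.007
grip_force: 3.1
```

jog_arm(
  targets=[
    {"dp": [0,0,0.05],"rotation": [0,0,0]},
    {"dp": [0,0,0],"rotation": [0,0,0]},
  ],
)

```text
time_s: 19.9
ee_pos: [0.458, -0.2174, 0.1376]
eef_rot: [3.126, -0.306, 0.001]
wrist_force: [-3.7, 1.9, 13.4]
grip_width: 0.004
grip_force: 6.9
```

The flap is on its stop: the tip is at 115.6 mm and the force is rising without motion. I'll retreat and check.

jog_arm(
  targets=[
    {"dp": [0,0,-0.5],"rotation": [0,0,0]},
    {"dp": [0,0,-2.0],"rotation": [0,0,0]},
    {"dp": [0,0,-2.5],"rotation": [0,0,0]},
    {"dp": [0,0,-2.5],"rotation": [0,0,0]},
    {"dp": [0,0,-2.5],"rotation": [0,0,0]},
    {"dp": [0,0,-2.5],"rotation": [0,0,0]},
    {"dp": [0,0,0],"rotation": [0,0,0]},
    {"dp": [0,0,0],"rotation": [0,0,0]},
  ],
)

```text
time_s: 20.57
ee_pos: [0.4583, -0.2176, 0.2631]
eef_rot: [3.126, -0.306, 0.004]
wrist_force: [0.0, -0.8, -1.1]
grip_width: 0.007
grip_force: 0.0
```

```bash
python3 st.py
python3 - <<'E'
from h import *
i=get_image("top");s=get_image("side")
a=s[120:280,220:340];b=i[150:310,150:290]
cv2.imwrite("pics/e1.png",np.hstack([a,b]).repeat(3,0).repeat(3,1))
t,c=finder.pinpoint("cartridge","top"),finder.pinpoint("cartridge","side")
print([(x["pixel"],x["conf"]) for x in t[:3]],[(x["pixel"],x["conf"]) for x in c[:2]])
for x in t:print(atz("top",x["pixel"],.002))
print(atz("side",c[0]["pixel"],.002))
E
```

```text
20.5667 [ 0.4583 -0.2176  0.2631] [ 0.  -0.8 -1.1] [0.05 0.04 0.02] 0.6 0.0 yaw -0.195 rel 0.003 [ 0.58  0.13 -0.28  1.92  0.04  1.09 -1.49]
ext xy -0.009804789496310718 -0.0004961921857286142 Fx 0.15444639511696093
[([198.3, 231.8], 0.98), ([374.9, 146.3], 0.95), ([378.4, 174.8], 0.84)] [([237.6, 162.5], 0.64), ([297.6, 250.7], 0.58)]
[0.47620304 0.26467015 0.002     ]
[ 0.77243097 -0.31085495  0.002     ]
[ 0.6760237  -0.32068138  0.002     ]
[ 0.67534261 -0.32294069  0.002     ]
```

View pics/e1.png

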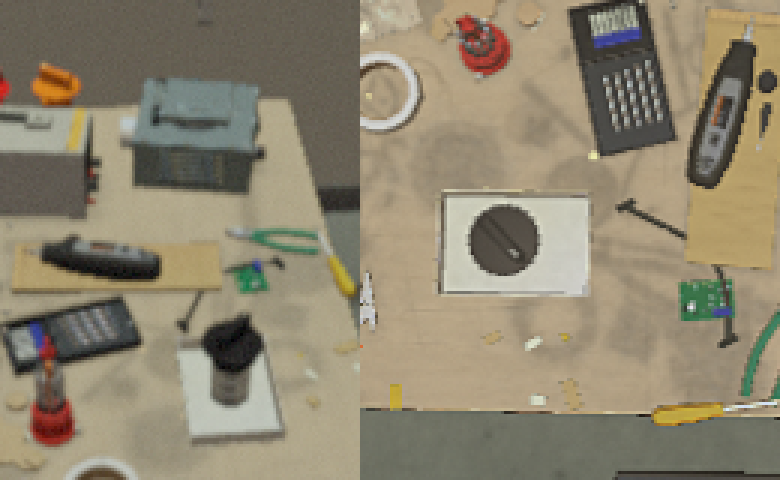

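The flap lies level over the well (side pixel 285,153). The cartridge stands upright mid-tray (top pixel 318,230), and the tools have not moved.

```bash
python3 -c "
from workcell import job;print(job.finish_job())"
```

```text
the job is handed in; nothing more can be done
None
```

The spent cartridge is unlocked and standing upright in the white tray, the dust flap is shut over the empty well, the loose tools look undisturbed, and the job was handed in at about 21 s; no verdict came back.

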